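# Lay a tall supply housing down against the padded stop

### The arm

A 7-joint arm with a two-finger parallel gripper is mounted at the origin on the work surface. World frame = base frame: x ahead of the robot, y to its left, z up, the work surface at z = 0. Lengths are in m, angles in rad, forces in N, time in s.
With the tool pointing down it reaches from about 0.425 to 0.925 m from the base axis. Payload 6.8 kg.
Tool frame: the origin (TCP) lies between the finger pads; the fingertips stand 22 mm ahead of it and the grasp point (between the pads) lies 3 mm ahead of it; z points along the fingers, y is the direction in which the jaws open and shut (so a half turn about z gives the same grasp; the last joint's range is limited). The gripper opens to 85 mm and grips with 20 to 120 N. Pads are 22 mm wide; open, the fingers measure 114 mm over their backs; the gripper's body (76 mm by 85 mm) begins 54 mm behind the grasp point. The pads swing forward as they close: fully open they stand 13 mm farther back than shut.
Start: joints at [1.062, 0.477, 0.022, 1.555, -0.011, 1.109, -0.083], TCP at [0.263, -0.622, 0.222] pointing down, gripper open.
Joint ranges: [-2.96, 2.96], [-0.34, 2.1], [-1.41, 1.46], [0.24, 2.44], [-1.37, 4.51], [0.17, 1.92], [-2.96, 2.96]. Speed limits (rad/s): [2.39, 2.39, 3.14, 3.14, 3.14, 3.14, 3.14].

### API

Orientations are given as a unit quaternion [w, x, y, z].
In Python, from station import bot gives the robot as it stands. The module is installed in compiled form; this text tells all that it offers.
- The arm moves only by the tool drive_tool, never from a script. Its argument "series" is one flat list of numbers, 7 for each row, row after row: the opening, from -1 (shut) to 1 (fully open), then the shift along the tool's x, y, z in mm, then the turn, a rotation vector about the tool's x, y, z in rad. In form: [jaw, x, y, z, wx, wy, wz, jaw, x, y, z, wx, wy, wz, ...]. A call has 1 to 12 rows; each row shifts and turns the commanded pose from where the row before left it, along the tool's axes as they then stand; what a row does not reach is not made up. A row lasts 1/8 s, in which the tool goes at most 62.5 mm and 10.7 degrees, less where a joint would pass 70% of its speed; a pose out of reach is approached as far as the arm can. A call with a gripper value outside its range is refused whole. The fingers move at their own pace and stop on an object; "force" is the grip in N (left out, the last holds). Time passes only in rows, so rows that do not move let the fingers close. It gives the time, the measured TCP pose, the force and the opening at its end, in the units of the state.
- bot.get_obs(): the state, without advancing time (a new reading comes with each control period).
- bot.read_camera(name): name is "side" or "top" or "wrist"; returns a dict with "pixels" (480x640x3 uint8, blue, green, red), "camera_matrix" (3x3 intrinsics, pixels), "distortion" ([k1, k2, p1, p2, k3] as OpenCV has them; the pictures are not rectified), "rvec" (rotation vector, rad) and "tvec" (3), from world to camera coordinates, as OpenCV has them. Camera axes: x right, y down, z forward; pixel columns grow to the right and rows downward; lengths in m; the calibration is good to about 2 mm. A picture is of the moment at which its call begins. There is no depth.
- bot.hand_in(): hands the job in, once; it reports no verdict.
The state is a dict: "t": time; "q": joint angles; "joint_vel": joint speeds; "joint_torque": joint torques, N m; "eef_pos": TCP position; "tool_rot": TCP orientation; "contact_force": force on the tool from outside, world axes, zero at the start; "torque": the same for the moment, N m; "gripper_width": opening from 0.0 (shut) to 1.0 (fully open).
Only numpy, scipy, OpenCV 4.12 (cv2) and the standard library are available. Lean on these libraries where they do the work, as an engineer would, in place of code of your own. Each camera call takes 0.05 s, during which the arm holds its last target. There are 200 camera calls.

### The job

Tip the tall, open-topped aluminium housing over onto its broad side so that it comes down gently against the orange padded stop on the blue mat and stays lying there. Only push and steady it with the fingers: do not grip, lift, drag or drop it, let it turn over its foot where it stands, control it all the way down, and leave the other things on the bench alone. Finish with the fingers clear of it.

Things in the scene. Friction and masses are not known exactly. Their poses are not given: they have to be found in the camera images.
- housing: Loose open-topped aluminium box with dark vent slots, 60 (x) x 106 (y) x 190 mm (z, up to the mouth), empty; walls and floor 4 mm, mouth 52 x 98 mm inside. 0.4 to 0.85 kg, centre of mass about 80 mm above the foot. Starts upright on the mat. Origin: centre of its underside; its -x axis points to the stop, the way it must tip.
- foot_edge (a point): Middle of the housing's bottom edge on the stop's side (30 mm along the housing's -x from its origin): the edge it turns over; housing's axes. The housing balances on it at about 20 degrees of lean and beyond that falls quickly by itself. The mat is grippy: a push near the top tips the housing, not slides it.
- mouth (a point): Centre of the housing's open mouth, level with its rim, 190 mm above its underside; housing's axes. When the housing lies against the stop, the mouth's lower rim is some 40 mm and its upper rim some 100 mm above the bench.
- stop: Fixed padded bar with an orange top, 40 (x) x 160 (y) x 24 mm high, on the mat, its top at z = 29 mm. Origin: centre of its underside, z = 5 mm. Its near face is about 122 mm from the standing housing's foot edge. The housing lies with its foot edge on the mat and its broad side on this bar, about 11 degrees short of level.
- mat: Fixed blue bench mat, 340 (its x) x 300 (its y) x 5 mm thick, that carries housing and stop. Origin: centre of its underside on the bench.
- chip_a: Loose black chip, 32 x 17 x 12 mm, on the mat; leave alone. Origin: centre of its underside.
- chip_b: Loose black chip, 36 x 17 x 12 mm, on the mat; leave alone. Origin: centre of its underside.
- screwdriver: Loose screwdriver, 160 mm long, lying on the bench; leave alone. Its x runs along the handle to the tip.
- flux: Loose white plastic bottle, diameter 44, 110 mm tall, red cap; leave alone. Origin: centre of its underside.
- spool: Loose blue spool, diameter 52, 44 mm tall; leave alone. Origin: centre of its underside.
- meter: Loose yellow hand meter, 150 x 75 x 40 mm, lying; leave alone. Origin: centre of its underside.
There are look-alikes about, which are no part of the job. What is shaped like the housing but red or turquoise is not meant.

How it is judged:
At the end, for the whole second after the job is handed in: The housing lies still on its broad side, leaning 1.30 to 1.46 rad from upright, resting with at least 0.5 N on the padded stop, square to it within 0.25 rad, its foot edge on the mat within 40 mm of where it stood; the other loose things are within 20 mm of where they were (angle between housing's own z axis and vertical between 1.3 and 1.46 rad and angle between housing's own y axis and vertical between 1.5 and 1.64 rad and contact force between housing and stop above 0.5 N and angle between the y axis of housing and the y axis of stop, either way round below 0.25 rad and distance of foot_edge from where it was at the start of the episode below 0.04 m and height (world z) of foot_edge below 0.012 m and linear speed of housing below 0.02 m/s and angular speed of housing below 0.1 rad/s and distance of each of chip_a, chip_b, screwdriver, flux, spool, meter from where it was at the start of the episode below 0.02 m); the robot touches nothing.
It fails at once if the housing falls or is flung: it turns faster than 3 rad/s (a free fall reaches about 9) (angular speed of housing above 3 rad/s).
It fails at once if the housing is lifted, dragged or tipped the wrong way: its foot edge rises more than 20 mm off the mat or moves more than 50 mm (height (world z) of foot_edge above 0.025 m or distance of foot_edge from where it was at the start of the episode above 0.05 m).
It fails at once if the housing is gripped: a wall, or the whole housing from outside or inside, is pinched between the fingers with more than 4 N a side ((contact force between the fingers and housing_c1 above 4 N and contact force between the fingers and housing_c2 above 4 N) or (contact force between the fingers and housing_c3 above 4 N and contact force between the fingers and housing_c4 above 4 N) or (contact force between the fingers and housing_c5 above 4 N and contact force between the fingers and housing_c6 above 4 N) or (contact force between the fingers and housing_c7 above 4 N and contact force between the fingers and housing_c8 above 4 N) or (contact force between the fingers and housing_c1 above 4 N and contact force between the fingers and housing_c5 above 4 N) or (contact force between the fingers and housing_c3 above 4 N and contact force between the fingers and housing_c7 above 4 N) or (contact force between the fingers and housing_c2 above 4 N and contact force between the fingers and housing_c6 above 4 N) or (contact force between the fingers and housing_c4 above 4 N and contact force between the fingers and housing_c8 above 4 N)).
It fails at once if the fingers press the housing with more than 20 N (contact force between the fingers and housing above 20 N).
It fails at once if another loose thing is moved more than 30 mm (distance of any of chip_a, chip_b, screwdriver, flux, spool, meter from where it was at the start of the episode above 0.03 m).
It also fails if it takes over 54 s, if anything falls off the work surface, if the arm or the gripper's body presses on something with over 40 N, if the wrist force passes 120 N, or if a joint passes its speed limit or range.

## Working session

There is one attempt and no reset: what is moved stays moved. The work goes in short steps, Python scripts to look and compute and a tool call to move; the robot and the scene stay as the last step left them, time stands still between calls to the robot, and variables do not carry over. Pictures are saved under pics/ and viewed, about 8 in all and at most 12, crops included, and the job is handed in when it is done.

Besides the shell and the picture viewer there is one more tool, called after "Emit:" by a JSON object that holds its "api" and its "payload", one argument or row to a line. drive_tool: Moves the arm, as the interface text tells. Its arguments: {"type":"object","properties":{"series":{"type":"array"},"force":{"type":"number"}},"required":["series"]}

```bash
mkdir -p pics; cat > h.py <<'E'
import numpy as np, cv2
from station import bot
def snap(n,f):
    c=bot.read_camera(n); cv2.imwrite('pics/'+f,c['pixels']); np.savez('pics/'+f[:-4]+'.npz',**{k:np.array(v) for k,v in c.items()}); return c
def load(f): return dict(np.load('pics/'+f+'.npz'))
def ray(c,uv):
    R=cv2.Rodrigues(np.array(c['rvec'],float).reshape(3,1))[0]; t=np.array(c['tvec'],float).ravel()
    p=cv2.undistortPoints(np.array(uv,float).reshape(-1,1,2),np.array(c['camera_matrix']),np.array(c['distortion'])).reshape(-1,2)
    d=np.c_[p,np.ones(len(p))]@R; return -R.T@t,d
def plane(c,uv,z):
    o,d=ray(c,uv); return o+d*((z-o[2])/d[:,2])[:,None]
def proj(c,P): return cv2.projectPoints(np.array(P,float).reshape(-1,3),np.array(c['rvec'],float),np.array(c['tvec'],float),np.array(c['camera_matrix']),np.array(c['distortion']))[0].reshape(-1,2)
E
python3 - <<'E'
from h import *
for n in('top','side'):
    c=snap(n,n+'0.png'); print(n,ray(c,[[320,240]]))
print(bot.get_obs())
E
```

```text
top (array([ 0.49980164, -0.03771663,  1.25565209]), array([[ 0.08002392,  0.00714498, -0.99691661]]))
side (array([0.28564133, 0.91883985, 0.75675169]), array([[ 0.23560164, -0.80914493, -0.53857591]]))
{'t': 0.1, 'q': array([ 1.06193528,  0.47772838,  0.02234269,  1.55635109, -0.01146491,
        1.10929472, -0.08311559]), 'joint_vel': array([-0.00083798, -0.00121419,  0.00123028, -0.00404904, -0.00153003,
       -0.00040185,  0.00069009]), 'joint_torque': array([ 4.40489181e-03, -5.97754669e+01,  1.61313515e+00, -2.81950986e+01,
        1.27392050e-02,  5.03507996e-03, -4.42903706e-05]), 'eef_pos': array([ 0.26309607, -0.62102087,  0.22141625]), 'tool_rot': array([-7.91589630e-04,  9.79988576e-01,  1.99052022e-01, -2.38270288e-04]), 'contact_force': array([-0.25149161,  0.18533373, -0.39454944]), 'torque': array([ 0.0004014 , -0.00511324,  0.04377819]), 'gripper_width': 0.9937442114181241}
```

View pics/top0.png

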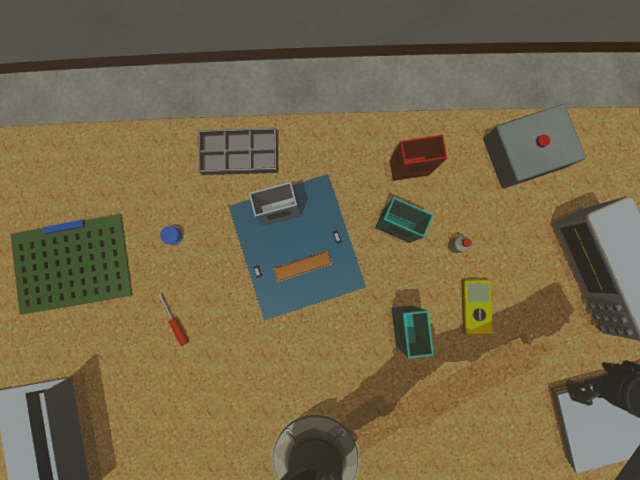

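View pics/side0.png

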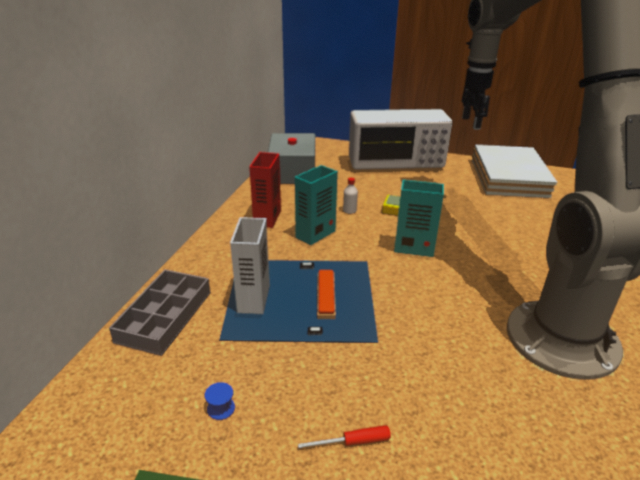

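Top view: housing rim at about (275,200), stop (302,265), chips (257,271) and (337,237). The housing must tip toward the robot. On the +y side (image left) there is free space apart from the spool and screwdriver, so I'll measure with that approach in mind.

```bash
python3 - <<'E'
from h import *
c=load('top0'); s=load('side0'); im=c['pixels']; hsv=cv2.cvtColor(im,cv2.COLOR_BGR2HSV)
def big(m): 
    k=cv2.findContours(m,cv2.RETR_EXTERNAL,cv2.CHAIN_APPROX_NONE)[0]; return max(k,key=cv2.contourArea)
roi=np.zeros(im.shape[:2],np.uint8); roi[170:325,225:370]=255
m=cv2.inRange(hsv,(5,150,110),(20,255,255))&roi
m[:240]=0
k=big(cv2.erode(m,None)*0+m); P=plane(c,k.reshape(-1,2),.029)[:,:2].astype(np.float32)
r=cv2.minAreaRect(P*1000); print('stop',r)
m=cv2.inRange(hsv,(95,80,30),(115,255,200))&roi
P=plane(c,cv2.convexHull(big(m)).reshape(-1,2),.005)[:,:2].astype(np.float32); print('mat',cv2.minAreaRect(P*1000))
g=cv2.inRange(hsv,(0,0,120),(180,60,255))&roi; g[230:]=0
k=big(g); P=plane(c,k.reshape(-1,2),.195)[:,:2].astype(np.float32); print('rim',cv2.minAreaRect(P*1000),cv2.boundingRect(k))
for n,uv,z in(('spool',(171,235),.04),('sd',(175,325),.02),('flux',(466,242),.11),('tray',(200,172),.04),('tray2',(276,172),.04),('red',(402,176),.19),('wall',(270,118),0)): print(n,plane(c,[uv],z)[0].round(3))
a=cv2.resize(im[165:320,210:380],None,fx=4,fy=4,interpolation=cv2.INTER_CUBIC)[:600]
cv2.imwrite('pics/crop.png',a)
E
```

```text
stop ((527.9913940429688, 22.3536376953125), (35.181365966796875, 154.81214904785156), 16.61888885498047)
mat ((584.8743896484375, 39.80787658691406), (337.4453125, 297.64031982421875), 16.683597564697266)
rim ((688.6287231445312, 83.36637115478516), (59.863399505615234, 106.40779113769531), 13.603903770446777) (249, 182, 48, 34)
spool [0.622 0.386 0.04 ]
sd [0.371 0.382 0.02 ]
flux [ 0.577 -0.406  0.11 ]
tray [0.798 0.304 0.04 ]
tray2 [0.791 0.089 0.04 ]
red [ 0.737 -0.233  0.19 ]
wall [0.962 0.109 0.   ]
```

View pics/crop.png

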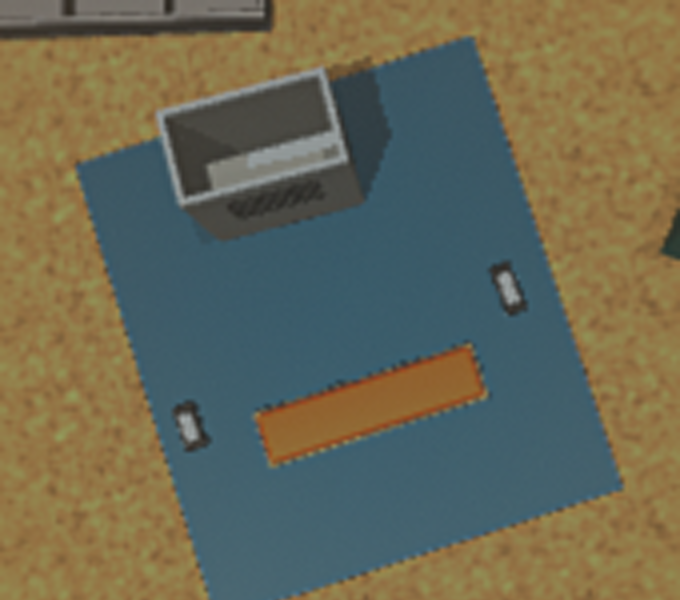

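Housing rim measures 60 x 106 mm, as given. Its centre is (.689,.083), yaw about 15°, and the stop is 171 mm from it, so this is consistent. 

Plan: approach from the +y side with the tool nearly horizontal. The open fingers straddle the two broad faces with slack, then roll it over the foot edge. The first move lifts and swings across high.

```bash
cat >> h.py <<'E'
from scipy.spatial.transform import Rotation as Ro, Slerp
def rot(q): return Ro.from_quat(np.roll(q,-1))
def rows(p0,r0,way,jaw):
    """way: list of (pos, Rotation, nrows)"""
    out=[]
    for p,r,n in way:
        sl=Slerp([0,1],Ro.concatenate([r0,r])); pp,rr=p0,r0
        for i in range(1,n+1):
            a=p0+(p-p0)*i/n; b=sl(i/n)
            out+= [jaw,*np.round(rr.inv().apply(a-pp)*1000,1),*np.round((rr.inv()*b).as_rotvec(),3)]; pp,rr=a,b
        p0,r0=p,r
    return [float(x) for x in out]
def obs():
    o=bot.get_obs(); open('log.txt','a').write(repr([list(map(float,o[k])) for k in('q','eef_pos','tool_rot')])+'\n'); return o
def show(o):
    print('t',o['t'],'p',o['eef_pos'].round(4),'F',o['contact_force'].round(2),'w',round(o['gripper_width'],3),'q',o['q'].round(3)); print(rot(o['tool_rot']).as_matrix().round(3).tolist())
E
python3 - <<'E'
from h import *
o=obs(); p0=o['eef_pos']; r0=rot(o['tool_rot'])
rd=Ro.from_matrix(np.array([[np.sin(.262),-np.cos(.262),0],[np.cos(.262),np.sin(.262),0],[0,0,-1]]).T) # x=(.259,-.966),y=(.966,.259)
rd=Ro.from_matrix(np.c_[np.cross([.966,.259,0],[0,0,-1]),[.966,.259,0],[0,0,-1]]) 
show(o); print((r0.inv()*rd).as_rotvec())
P=lambda *a:np.array(a,float)
w=[(p0+P(0,0,.19),r0,4),(P(.62,-.1,.42),Slerp([0,1],Ro.concatenate([r0,rd]))(.55),11),(P(.58,.36,.38),rd,9)]
R=rows(p0,r0,w,1.0)
print(R[:84]);print(R[84:])
E
```

```text
Traceback (most recent call last):
  File "scipy/spatial/transform/_rotation.pyx", line 1143, in scipy.spatial.transform._rotation.Rotation.from_matrix
ValueError: Non-positive determinant (left-handed or null coordinate frame) in rotation matrix 0: [[ 0.25901282  0.96587388  0.        ]
 [-0.96587388  0.25901282  0.        ]
 [ 0.          0.         -1.        ]].
```

```bash
python3 - <<'E'
from h import *
o=obs(); p0=o['eef_pos']; r0=rot(o['tool_rot'])
rd=Ro.from_matrix(np.c_[np.cross([.966,.259,0],[0,0,-1]),[.966,.259,0],[0,0,-1]]) 
show(o); print((r0.inv()*rd).as_rotvec())
P=lambda *a:np.array(a,float)
w=[(p0+P(0,0,.19),r0,4),(P(.62,-.1,.42),Slerp([0,1],Ro.concatenate([r0,rd]))(.55),11),(P(.58,.36,.38),rd,9)]
R=rows(p0,r0,w,1.0)
print(R[:84]);print(R[84:])
E
```

```text
t 0.1 p [ 0.2631 -0.621   0.2214] F [-0.25  0.19 -0.39] w 0.994 q [ 1.062  0.478  0.022  1.556 -0.011  1.109 -0.083]
[[0.921, 0.39, -0.001], [0.39, -0.921, 0.001], [-0.0, -0.002, -1.0]]
[-1.46365544e-03 -1.05377974e-03 -1.43196982e+00]
[1.0, -0.0, -0.1, -47.5, 0.0, 0.0, 0.0, 1.0, -0.0, -0.1, -47.5, 0.0, 0.0, 0.0, 1.0, -0.0, -0.1, -47.5, 0.0, 0.0, 0.0, 1.0, -0.0, -0.1, -47.5, 0.0, 0.0, 0.0, 1.0, 48.4, -31.0, -0.7, -0.0, -0.0, -0.072, 1.0, 50.4, -27.4, -0.7, -0.0, -0.0, -0.072, 1.0, 52.3, -23.7, -0.7, -0.0, -0.0, -0.072, 1.0, 53.8, -19.9, -0.8, -0.0, -0.0, -0.072, 1.0, 55.1, -16.0, -0.8, -0.0, -0.0, -0.072, 1.0, 56.1, -12.0, -0.8, -0.0, -0.0, -0.072, 1.0, 56.9, -8.0, -0.8, -0.0, -0.0, -0.072, 1.0, 57.3, -3.9, -0.8, -0.0, -0.0, -0.072]
[1.0, 57.4, 0.2, -0.8, -0.0, -0.0, -0.072, 1.0, 57.3, 4.3, -0.8, -0.0, -0.0, -0.072, 1.0, 56.8, 8.4, -0.8, -0.0, -0.0, -0.072, 1.0, 45.8, -23.2, 4.5, -0.0, -0.0, -0.072, 1.0, 47.3, -19.9, 4.5, -0.0, -0.0, -0.072, 1.0, 48.6, -16.4, 4.5, -0.0, -0.0, -0.072, 1.0, 49.7, -12.9, 4.5, -0.0, -0.0, -0.072, 1.0, 50.4, -9.3, 4.5, -0.0, -0.0, -0.072, 1.0, 51.0, -5.7, 4.5, -0.0, -0.0, -0.072, 1.0, 51.3, -2.0, 4.5, -0.0, -0.0, -0.072, 1.0, 51.3, 1.6, 4.4, -0.0, -0.0, -0.072, 1.0, 51.0, 5.3, 4.4, -0.0, -0.0, -0.072]
```

Emit:
{"api": "drive_tool", "payload": {
  "series": [1,0,0,-47,0,0,0,1,0,0,-47,0,0,0,1,0,0,-47,0,0,0,1,0,0,-47,0,0,0,1,48,-31,0,0,0,-0.072,1,50,-27,0,0,0,-0.072,1,52,-24,0,0,0,-0.072,1,54,-20,0,0,0,-0.072,1,55,-16,0,0,0,-0.072,1,56,-12,0,0,0,-0.072,1,57,-8,0,0,0,-0.072,1,57,-4,0,0,0,-0.072]
}}

```text
t: 1.6
eef_pos: [0.5218, -0.2413, 0.41]
tool_rot: [-0.0, 0.883, 0.47, -0.0]
contact_force: [0.3, -0.4, 0.4]
gripper_width: 0.996
```

```bash
python3 -c "
from h import *
show(obs())"
```

```text
t 1.6 p [ 0.5218 -0.2413  0.41  ] F [ 0.3  -0.4   0.39] w 0.996 q [ 0.561  0.212 -0.289  1.514  0.061  1.425 -0.322]
[[0.558, 0.83, -0.0], [0.83, -0.558, 0.0], [-0.0, -0.0, -1.0]]
```

Emit:
{"api": "drive_tool", "payload": {
  "series": [1,57,0,0,0,0,-0.072,1,57,4,0,0,0,-0.072,1,57,8,0,0,0,-0.072,1,46,-23,4,0,0,-0.072,1,47,-20,4,0,0,-0.072,1,49,-16,4,0,0,-0.072,1,50,-13,4,0,0,-0.072,1,50,-9,4,0,0,-0.072,1,51,-6,4,0,0,-0.072,1,51,-2,4,0,0,-0.072,1,51,2,4,0,0,-0.072,1,51,5,4,0,0,-0.072]
}}

```text
t: 3.1
eef_pos: [0.5747, 0.36, 0.3736]
tool_rot: [0.0, 0.605, 0.796, -0.0]
contact_force: [0.5, 0.6, 0.1]
gripper_width: 1.001
```

```bash
python3 -c "
from h import *
show(obs())"; cat log.txt
```

```text
t 3.1 p [0.5747 0.36   0.3736] F [0.48 0.64 0.1 ] w 1.001 q [-0.226  0.469 -0.656  1.303  0.281  1.461 -0.587]
[[-0.268, 0.963, -0.0], [0.963, 0.268, -0.001], [-0.001, -0.001, -1.0]]
[[1.061935281003513, 0.4777283828979977, 0.02234268980569613, 1.556351085724175, -0.011464907327795237, 1.1092947191947462, -0.08311558935592059], [0.26309606586177964, -0.6210208710900116, 0.22141625181134852], [-0.0007915896300669528, 0.9799885761005089, 0.19905202165671215, -0.0002382702883627084]]
[[1.061935281003513, 0.4777283828979977, 0.02234268980569613, 1.556351085724175, -0.011464907327795237, 1.1092947191947462, -0.08311558935592059], [0.26309606586177964, -0.6210208710900116, 0.22141625181134852], [-0.0007915896300669528, 0.9799885761005089, 0.19905202165671215, -0.0002382702883627084]]
[[0.5614048890452215, 0.21158511850391368, -0.28928314084602913, 1.5142844214412585, 0.06070941419516719, 1.424996205929089, -0.3223875487962704], [0.5218422091917353, -0.24128019526310882, 0.41003361177817954], [-0.00011650926187133638, 0.8825593159180548, 0.47020101807680925, -0.0002071506198271482]]
[[-0.22596593700080786, 0.4694480610094475, -0.6558720763561159, 1.3031931308684628, 0.2813747049312318, 1.4614872223645725, -0.5874185934490981], [0.5747356318195437, 0.35997140788866694, 0.37363579869917707], [2.5083452981295354e-05, 0.604800757323072, 0.7963767030715855, -0.00043602418613670693]]
```

```bash
cat > kin.py <<'E'
from h import *
import itertools
from scipy.optimize import least_squares
D=[eval(l) for l in open('log.txt')][1:4]
def fk(q,x,s):
    h,a,b,l,b0,b7,d=x[:7]; R=Ro.identity(); p=np.array([0,0,h])
    ang=[s[0]*q[0]+b0,q[1],s[1]*q[2],q[3],s[2]*q[4],q[5],s[3]*q[6]+b7]
    for i,t in enumerate(ang):
        R=R*Ro.from_euler('z' if i%2==0 else 'y',t)
        if i==2: p=p+R.apply([d,0,a])
        if i==4: p=p+R.apply([-d,0,b])
    return p+R.apply([0,0,l]),R
def fit():
    best=None
    for s in itertools.product([1,-1],repeat=4):
        f=lambda x:np.concatenate([np.r_[fk(q,x,s)[0]-p,.3*(fk(q,x,s)[1].inv()*rot(r)).as_rotvec()] for q,p,r in D])
        q,p,r=D[0]
        b0=-1.17-s[0]*q[0]
        for b7 in (0,1.57,3.14,-1.57):
            z=least_squares(f,[.35,.5,.5,.35,b0,b7,0])
            if best is None or z.cost<best[0]: best=(z.cost,z.x,s)
    return best
LO=np.array([-2.96,-.34,-1.41,.24,-1.37,.17,-2.96]);HI=np.array([2.96,2.1,1.46,2.44,4.51,1.92,2.96])
def ik(q0,p,R,x,s):
    f=lambda q:np.r_[(fk(q,x,s)[0]-p)*5,(fk(q,x,s)[1].inv()*R).as_rotvec(),.01*(q-q0)]
    z=least_squares(f,np.clip(q0,LO+1e-3,HI-1e-3),bounds=(LO,HI)); return z.x,np.abs(f(z.x)[:6]).max()
E
python3 - <<'E'
from kin import *
b=fit(); print(b)
import pickle; pickle.dump(b[1:],open('kin.pkl','wb'))
x,s=b[1:]
q=np.array(D[-1][0]); r=rot(D[-1][2]); p=np.array(D[-1][1])
yaw=.262; xh=np.array([np.cos(yaw),np.sin(yaw),0]); yh=np.array([-np.sin(yaw),np.cos(yaw),0]); F=np.array([.660,.075,.005])
for tilt in (0,20,30,40):
  for dd in(0,):
    t=np.radians(tilt); qq=q.copy(); print('tilt',tilt)
    mid=None
    for k in range(0,9):  # turn down -> tool z=-yh
        e=k/8*(np.pi/2-t)
        R=Ro.from_rotvec(xh*e*-1)*r if False else Ro.from_rotvec(-xh*e)*r
        qq,er=ik(qq,p,R,x,s)
    print(' turned',R.as_matrix()[:,2].round(2),qq.round(2),er.round(3))
    for th in np.radians([0,0,20,40,60,79]):
        # point on housing: 165mm up wall, mid-thickness, 20mm beyond +y side from inside
        c=F+30e-3*0+ (np.cos(th)*.03+ -np.sin(th)*.172)*xh + (np.sin(th)*.03+np.cos(th)*.172)*np.array([0,0,1])+.03*yh
        Rt=Ro.from_rotvec(-yh*th)*R  # roll
        # keep tool z fixed: roll about tool z
        Rt=Ro.from_rotvec(R.as_matrix()[:,2]*th)*R
        qq,er=ik(qq,c,Rt,x,s); print('  ',round(np.degrees(th)),c.round(3),qq.round(2),er.round(3))
E
```

```text
(np.float64(4.1115044639947e-05), array([ 1.61341503,  0.53219896,  0.4401268 ,  1.68294687, -0.09558389,
        1.4752125 ,  0.02974659]), (-1, -1, -1, -1))
tilt 0
 turned [ 0.26 -0.97  0.  ] [-2.05  1.33  0.5   0.41  0.    1.92 -1.17] 0.953
   0 [0.681 0.112 0.177] [-1.86  1.71  0.45  0.24  0.    1.83 -1.21] 0.82
   0 [0.681 0.112 0.177] [-1.86  1.71  0.45  0.24 -0.    1.83 -1.21] 0.82
   20 [0.623 0.096 0.177] [-1.87  1.69  0.42  0.24 -0.01  1.86 -1.59] 0.907
   40 [0.568 0.081 0.156] [-1.88  1.69  0.38  0.24 -0.01  1.86 -1.98] 0.864
   60 [0.523 0.069 0.117] [-1.88  1.71  0.34  0.24 -0.    1.84 -2.37] 0.697
   79 [0.495 0.062 0.067] [-1.87  1.74  0.32  0.24 -0.    1.8  -2.73] 0.801
tilt 20
 turned [ 0.24 -0.91 -0.34] [-1.91  1.25  0.48  0.41 -0.    1.92 -1.17] 0.685
   0 [0.681 0.112 0.177] [-1.72  1.64  0.45  0.24 -0.    1.83 -1.18] 0.535
   0 [0.681 0.112 0.177] [-1.72  1.64  0.45  0.24 -0.    1.83 -1.18] 0.535
   20 [0.623 0.096 0.177] [-1.74  1.63  0.42  0.24 -0.01  1.86 -1.56] 0.593
   40 [0.568 0.081 0.156] [-1.76  1.64  0.38  0.24 -0.01  1.86 -1.95] 0.566
   60 [0.523 0.0
[... 514 characters left out ...]
2] 0.419
   60 [0.523 0.069 0.117] [-1.7   1.64  0.35  0.24 -0.01  1.84 -2.31] 0.343
   79 [0.495 0.062 0.067] [-1.7   1.69  0.32  0.24 -0.01  1.8  -2.67] 0.364
tilt 40
 turned [ 0.2  -0.74 -0.64] [-1.74  1.17  0.44  0.41  0.    1.92 -1.11] 0.408
   0 [0.681 0.112 0.177] [-1.54  1.55  0.43  0.24 -0.    1.83 -1.08] 0.256
   0 [0.681 0.112 0.177] [-1.54  1.55  0.43  0.24 -0.    1.83 -1.08] 0.256
   20 [0.623 0.096 0.177] [-1.57  1.56  0.41  0.24 -0.01  1.86 -1.47] 0.286
   40 [0.568 0.081 0.156] [-1.6   1.58  0.38  0.24 -0.01  1.86 -1.86] 0.274
   60 [0.523 0.069 0.117] [-1.62  1.61  0.35  0.24 -0.01  1.84 -2.26] 0.226
   79 [0.495 0.062 0.067] [-1.63  1.66  0.32  0.24 -0.01  1.8  -2.63] 0.222
```

Emit:
{"api": "drive_tool", "payload": {
  "series": [1,0,0,0,0,-0.18,0,1,0,0,0,0,-0.18,0,1,0,0,0,0,-0.18,0]
}}

```text
t: 3.48
eef_pos: [0.575, 0.3592, 0.3748]
tool_rot: [0.215, 0.583, 0.766, -0.163]
contact_force: [0.2, -0.5, -0.4]
gripper_width: 0.995
```

```bash
python3 -c "
from h import *
show(obs())"
```

```text
t 3.475 p [0.575  0.3592 0.3748] F [ 0.22 -0.51 -0.44] w 0.995 q [-0.571  0.59  -0.516  1.191  0.671  1.813 -0.762]
[[-0.227, 0.964, 0.139], [0.824, 0.267, -0.5], [-0.519, 0.001, -0.855]]
```

Emit:
{"api": "drive_tool", "payload": {
  "series": [1,0,0,0,0,-0.18,0,1,0,0,0,0,-0.18,0,1,0,0,0,0,-0.18,0]
}}

```text
t: 3.85
eef_pos: [0.5763, 0.3581, 0.3676]
tool_rot: [0.382, 0.528, 0.698, -0.296]
contact_force: [1.9, -1.5, -2.8]
gripper_width: 1.002
```

```bash
cat > plan.py <<'E'
from kin import *
import kin
kin.D=D=[eval(l) for l in open('log.txt')][1:]
b=fit(); print(b); x,s=b[1:]
import pickle; pickle.dump((x,s),open('kin.pkl','wb'))
q=np.array(D[-1][0]); p=np.array(D[-1][1]);R0=rot(D[-1][2])
yaw=.262; xh=np.array([np.cos(yaw),np.sin(yaw),0]); yh=np.array([-np.sin(yaw),np.cos(yaw),0]); F=np.array([.660,.075,.005])
for tilt in (0,15,30,45):
    t=np.radians(tilt); qq=q.copy(); print('tilt',tilt)
    zt=-np.cos(t)*yh-np.sin(t)*np.array([0,0,1]); R=Ro.from_matrix(np.c_[np.cross(xh,zt),xh,zt])
    for th in np.radians([0,0,20,40,60,79]):
        c=F+ (np.cos(th)*.03+ -np.sin(th)*.172)*xh + (np.sin(th)*.03+np.cos(th)*.172)*np.array([0,0,1])+.03*yh
        Rt=Ro.from_rotvec(zt*th)*R
        qq,er=ik(qq,c,Rt,x,s); print('  ',round(np.degrees(th)),c.round(3),qq.round(2),er.round(3))
E
python3 -c "
from h import *
show(obs())"; python3 plan.py
```

```text
t 3.85 p [0.5763 0.3581 0.3676] F [ 1.87 -1.51 -2.76] w 1.002 q [-1.034  0.719  0.105  1.179  0.708  1.904 -0.652]
[[-0.15, 0.964, 0.222], [0.511, 0.268, -0.817], [-0.846, -0.009, -0.533]]
(np.float64(0.0006107281131211562), array([ 0.26087092,  0.57253264,  0.47971452,  0.33033411, -0.08088771,
        1.49980982, -0.01526621]), (-1, -1, -1, -1))
tilt 0
   0 [0.681 0.112 0.177] [-0.9   1.03  0.29  1.55  1.1   1.6  -1.02] 0.0
   0 [0.681 0.112 0.177] [-0.9   1.03  0.29  1.55  1.1   1.6  -1.02] 0.0
   20 [0.623 0.096 0.177] [-0.98  0.99  0.34  1.69  1.04  1.55 -1.44] 0.0
   40 [0.568 0.081 0.156] [-1.07  1.    0.38  1.81  0.98  1.48 -1.87] 0.0
   60 [0.523 0.069 0.117] [-1.14  1.07  0.43  1.89  0.91  1.4  -2.29] 0.0
   79 [0.495 0.062 0.067] [-1.21  1.17  0.47  1.91  0.83  1.3  -2.66] 0.0
tilt 15
   0 [0.681 0.112 0.177] [-0.85  0.9   0.23  1.57  1.01  1.47 -0.94] 0.0
   0 [0.681 0.112 0.177] [-0.85  0.9   0.23  1.57  1.01  1.47 -0.94] 0.0
   20 [0.623 0.096 0.177] [-0.94  0.85  0.29  1.72  0.97  1.42 -1.35] 0.0
   40 [0.568 0.081 0.156] [-1.02  0.84  0.35  1.84  0.92  1.35 -1.78] 0.0
[... 348 characters left out ...]
 1.73  0.86  1.28 -1.23] 0.0
   40 [0.568 0.081 0.156] [-0.96  0.69  0.32  1.86  0.84  1.2  -1.65] 0.0
   60 [0.523 0.069 0.117] [-1.05  0.73  0.39  1.97  0.8   1.1  -2.07] 0.0
   79 [0.495 0.062 0.067] [-1.13  0.83  0.47  2.03  0.76  0.98 -2.46] 0.0
tilt 45
   0 [0.681 0.112 0.177] [-0.68  0.67  0.13  1.59  0.73  1.21 -0.68] 0.0
   0 [0.681 0.112 0.177] [-0.68  0.67  0.13  1.59  0.73  1.21 -0.68] 0.0
   20 [0.623 0.096 0.177] [-0.76  0.6   0.21  1.73  0.71  1.15 -1.07] 0.0
   40 [0.568 0.081 0.156] [-0.86  0.57  0.3   1.87  0.7   1.07 -1.47] 0.0
   60 [0.523 0.069 0.117] [-0.96  0.59  0.39  1.99  0.68  0.95 -1.89] 0.0
   79 [0.495 0.062 0.067] [-1.05  0.68  0.48  2.07  0.64  0.82 -2.26] 0.0
```

Every pose along the tipping path is reachable. Next is the pre-insert pose beside the housing: tool tilted 10° down, jaws across the 60 mm thickness and fully open.

```bash
cat > geo.py <<'E'
from h import *
yaw=.262; xh=np.array([np.cos(yaw),np.sin(yaw),0]); yh=np.array([-np.sin(yaw),np.cos(yaw),0]); Z=np.array([0,0,1.]); F=np.array([.660,.075,.005])
def pose(th,y=.03,al=.174,off=0,tilt=10):
    """th deg lean; off = shift of axis along housing x"""
    t=np.radians(tilt); th=np.radians(th); zt=-np.cos(t)*yh-np.sin(t)*Z
    R=Ro.from_rotvec(zt*th)*Ro.from_matrix(np.c_[np.cross(xh,zt),xh,zt])
    X=np.cos(th)*xh+np.sin(th)*Z; U=-np.sin(th)*xh+np.cos(th)*Z
    return F+(.03+off)*X+al*U+(y)*yh, R, zt
def now():
    o=obs(); return o['eef_pos'],rot(o['tool_rot'])
def pr(way,jaw):
    p,r=now(); R=rows(p,r,way,jaw)
    for i in range(0,len(R),84): print(R[i:i+84])
E
python3 - <<'E'
from geo import *
c,R,zt=pose(0); print(c,zt)
pr([(c-.11*zt+.10*Z,R,5),(c-.11*zt,R,3)],1)
E
```

```text
[0.68120583 0.1117466  0.179     ] [ 0.25507783 -0.95120009 -0.17364818]
[1.0, -5.0, 7.4, 34.0, 0.001, -0.077, 0.002, 1.0, -2.4, 7.4, 34.2, 0.001, -0.077, 0.002, 1.0, 0.3, 7.4, 34.3, 0.001, -0.077, 0.002, 1.0, 3.0, 7.5, 34.2, 0.001, -0.077, 0.002, 1.0, 5.6, 7.5, 33.8, 0.001, -0.077, 0.002, 1.0, 32.8, 0.0, 5.8, 0.0, 0.0, 0.0, 1.0, 32.8, 0.0, 5.8, 0.0, 0.0, 0.0, 1.0, 32.8, 0.0, 5.8, 0.0, 0.0, 0.0]
```

Emit:
{"api": "drive_tool", "payload": {
  "series": [1,-5,7.4,34,0,-0.077,0,1,-2.4,7.4,34,0,-0.077,0,1,0,7.4,34,0,-0.077,0,1,3,7.5,34,0,-0.077,0,1,5.6,7.5,34,0,-0.077,0,1,33,0,6,0,0,0,1,33,0,6,0,0,0,1,33,0,6,0,0,0,1,0,0,0,0,0,0]
}}

```text
t: 4.97
eef_pos: [0.6515, 0.2168, 0.1947]
tool_rot: [0.507, 0.461, 0.614, -0.392]
contact_force: [0.2, 0.2, 0.8]
gripper_width: 1.003
```

```bash
python3 - <<'E'
from geo import *
o=obs(); show(o); c,R,zt=pose(0); p,r=now()
print('err mm',((c-.11*zt)-p)*1000,(r.inv()*R).as_rotvec())
a=snap('wrist','w1.png')['pixels']; b=snap('top','t1.png')['pixels']
b=cv2.resize(b[120:320,150:370],(640,582)); cv2.imwrite('pics/m1.png',b)
E
```

```text
t 4.975 p [0.6515 0.2168 0.1947] F [0.22 0.19 0.85] w 1.003 q [-0.952  0.979  0.187  1.415  0.92   1.72  -0.858]
[[-0.061, 0.963, 0.261], [0.168, 0.267, -0.949], [-0.984, -0.014, -0.178]]
err mm [ 1.66739086 -0.4209346   3.42319095] [ 0.00617972 -0.00426454  0.01547065]
```

View pics/w1.png

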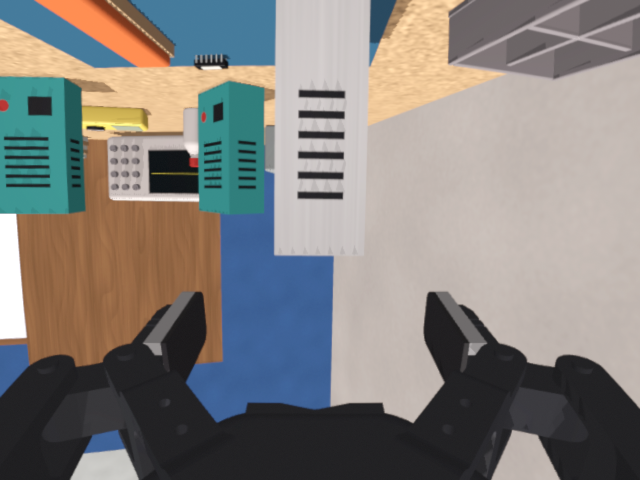

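View pics/m1.png

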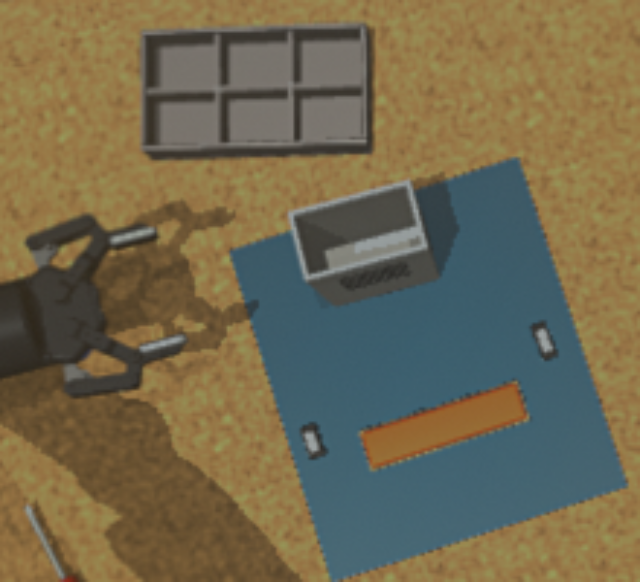

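The wrist view shows the housing side (columns 277–365) centred between the fingers (206 and 425), with no broad face visible, so the yaw is right. The top view agrees. Inserting now, then narrowing the jaws to leave slack.

Emit:
{"api": "drive_tool", "payload": {
  "series": [1,-1.7,0.7,22,0.003,-0.002,0.008,1,-1.8,0.7,22,0.003,-0.002,0.007,1,0,0,22,0,0,0,1,0,0,22,0,0,0,1,0,0,22,0,0,0,0.8,0,0,0,0,0,0,0.8,0,0,0,0,0,0]
}}

```text
t: 5.95
eef_pos: [0.6824, 0.1134, 0.1814]
tool_rot: [0.51, 0.468, 0.608, -0.389]
contact_force: [0.4, -0.2, -0.6]
gripper_width: 0.901
```

```bash
python3 - <<'E'
from geo import *
o=obs(); show(o); c,R,zt=pose(0); p,r=now()
print('err mm',(c-p)*1000,(r.inv()*R).as_rotvec())
b=snap('top','t2.png')['pixels'];a=snap('wrist','w2.png')['pixels']
b=cv2.resize(b[170:320,200:370],(480,423)); a=cv2.resize(a,(320,240)); a=cv2.copyMakeBorder(a,0,183,0,0,cv2.BORDER_CONSTANT); cv2.imwrite('pics/m2.png',np.hstack([b,a]))
E
```

```text
t 5.95 p [0.6824 0.1134 0.1814] F [ 0.39 -0.19 -0.56] w 0.901 q [-0.855  0.953  0.223  1.537  0.989  1.578 -0.914]
[[-0.041, 0.966, 0.257], [0.172, 0.26, -0.95], [-0.984, 0.005, -0.177]]
err mm [-1.22810689 -1.61892003 -2.36045328] [ 0.00176315 -0.00320938 -0.00505958]
```

View pics/m2.png

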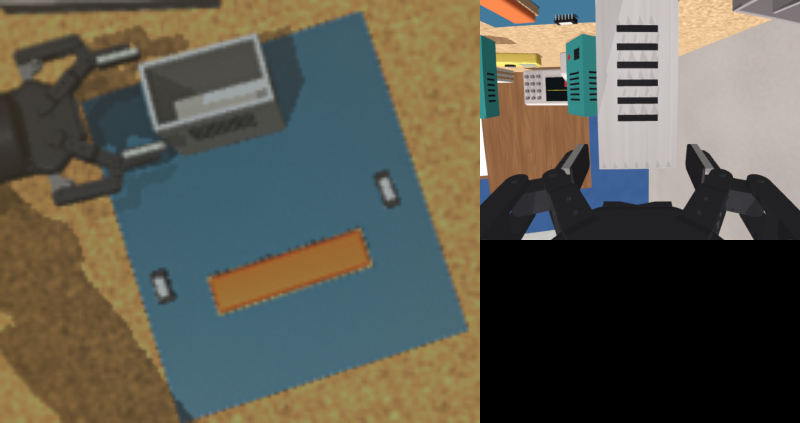

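```bash
python3 - <<'E'
from geo import *
c=load('t2'); p,r=now(); M=r.as_matrix(); zt=M[:,2]
f=lambda P:(proj(c,P)-[200,170])*[480/170,423/150]
print(f([p,p+.022*zt,p+.009*zt,p-.051*zt]).round())
for s in(-1,1): print(f([p+s*.0385*M[:,1]+k*zt for k in(.022,.009,0,-.02)]).round())
print('rim',f([F+.19*Z+a*xh+b*.053*yh for a in(0,.06) for b in(1,-1)]).round())
E
```

```text
[[171.  91.]
 [195.  85.]
 [181.  89.]
 [113. 106.]]
[[207. 127.]
 [193. 131.]
 [183. 133.]
 [160. 139.]]
[[183.  43.]
 [169.  47.]
 [159.  49.]
 [136.  55.]]
rim [[155. 131.]
 [273.  96.]
 [136.  65.]
 [254.  30.]]
```

```bash
python3 - <<'E'
from geo import *
from kin import *
c=load('t2'); p,r=now(); M=r.as_matrix(); zt=M[:,2]
im=c['pixels'].copy(); a=cv2.resize(im[160:250,190:310],(800,600),interpolation=cv2.INTER_CUBIC)
for k in(.022,0,-.051): 
    u=((proj(c,p+k*zt)[0]-[190,160])*[800/120,600/90]).astype(int); cv2.circle(a,tuple(map(int,u)),4,(0,255,0),-1)
cv2.imwrite('pics/z2.png',a); print(bot.get_obs()['t'],p)
E
```

```text
6.05 [0.6824619  0.11406915 0.1813592 ]
```

View pics/z2.png

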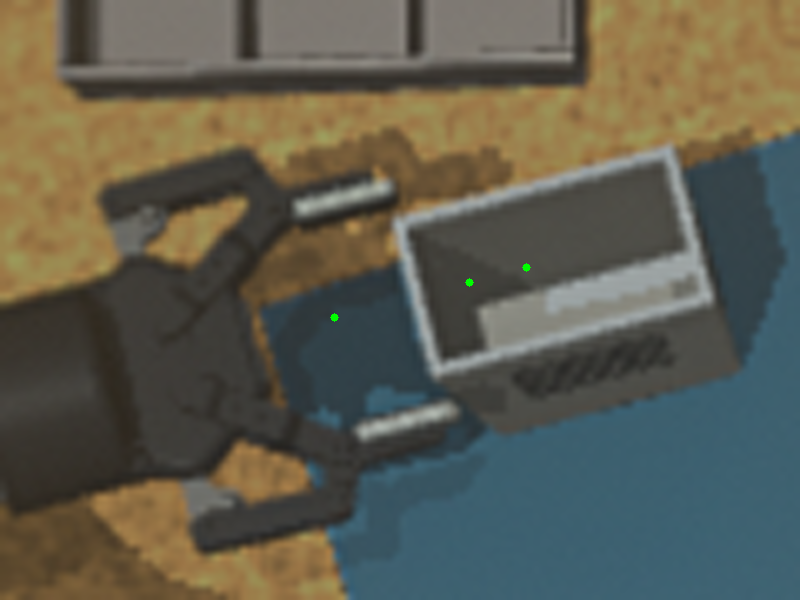

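```bash
python3 - <<'E'
from h import *
c=load('side0'); p=np.array([.2631,-.621,.2214])
print(proj(c,[p,p-[0,0,.022],p+[0,0,.02],p+[0,0,.051],[0,0,0]]).round(1))
im=cv2.cvtColor(c['pixels'],cv2.COLOR_BGR2GRAY)[85:140,455:505]
ys,xs=np.nonzero(im<45); print(ys.max()+85, [(y+85,xs[ys==y].min()+455,xs[ys==y].max()+455) for y in range(0,55,3) if (ys==y).any()])
t=load('top0'); print(proj(t,[[0,0,0],[.2631,-.621,.2214]]))
E
```

```text
[[469.4 130.7]
 [468.2 137.5]
 [470.6 124.4]
 [472.4 114.4]
 [562.4 338.2]]
134 [(85, np.int64(464), np.int64(498)), (88, np.int64(463), np.int64(497)), (91, np.int64(462), np.int64(496)), (94, np.int64(462), np.int64(502)), (97, np.int64(461), np.int64(499)), (100, np.int64(460), np.int64(498)), (103, np.int64(462), np.int64(489)), (106, np.int64(462), np.int64(498)), (109, np.int64(462), np.int64(489)), (112, np.int64(462), np.int64(488)), (115, np.int64(462), np.int64(487)), (118, np.int64(462), np.int64(494)), (121, np.int64(476), np.int64(481)), (124, np.int64(476), np.int64(481)), (127, np.int64(466), np.int64(479))]
[[314.78299298 456.50628305]
 [579.44866696 371.89201898]]
```

```bash
python3 - <<'E'
from geo import *
c=snap('side','s2.png'); p,r=now(); M=r.as_matrix(); zt=M[:,2]
x0,y0=170,190;a=cv2.resize(c['pixels'][y0:y0+120,x0:x0+160],(800,600),interpolation=cv2.INTER_CUBIC)
for k,col in((.022,(0,255,0)),(0,(0,0,255)),(-.051,(255,255,0))):
  for s in(-.0385,0,.0385):
    u=((proj(c,p+k*zt+s*M[:,1])[0]-[x0,y0])*5).astype(int); cv2.circle(a,tuple(map(int,u)),4,col,-1)
for a0 in(0,.06):
  for b in(1,-1):
    u=((proj(c,F+.19*Z+a0*xh+b*.053*yh)[0]-[x0,y0])*5).astype(int); cv2.circle(a,tuple(map(int,u)),4,(255,0,255),-1)
cv2.imwrite('pics/z3.png',a)
E
```

```text
(no output)
```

View pics/z3.png

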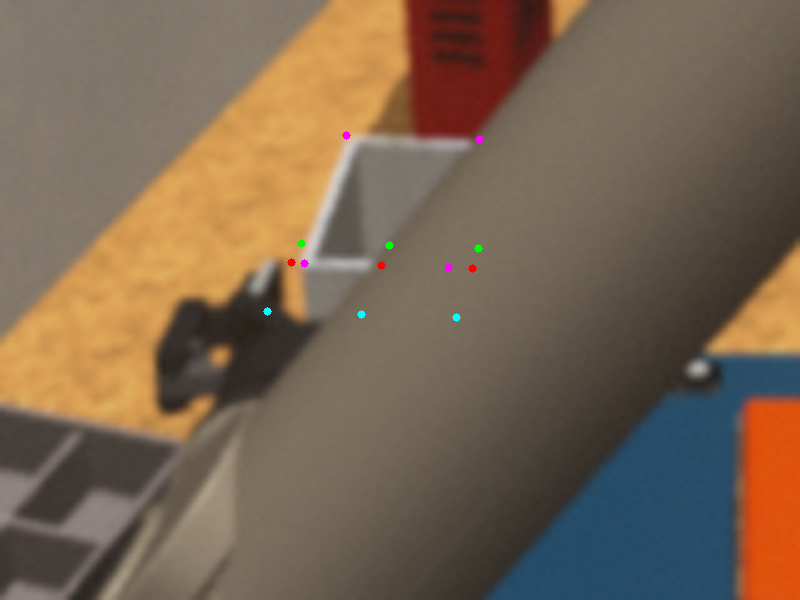

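```bash
cat >> h.py <<'E'
def tri(c1,u1,c2,u2):
    o1,d1=ray(c1,[u1]);o2,d2=ray(c2,[u2]); d1=d1[0];d2=d2[0]
    k=np.linalg.lstsq(np.c_[d1,-d2],o2-o1,rcond=None)[0]; a=o1+k[0]*d1;b=o2+k[1]*d2; return (a+b)/2,np.linalg.norm(a-b)
E
python3 - <<'E'
from geo import *
p,r=now()
P,e=tri(load('t2'),(248.9,188),load('s2'),(225.6,242.4)); print('rear tip',P,e,'in tool',r.inv().apply(P-p)*1000,'in housing',(P-F-.03*xh)@np.c_[xh,yh,Z])
E
```

```text
rear tip [0.71689946 0.14031882 0.19244375] 0.00025046801832287496 in tool [ -7.75618865  40.17983029 -18.02717664] in housing [0.04187612 0.04835205 0.18744375]
```

Both views agree to 0.3 mm. The real fingertips sit 18 mm *behind* the reported TCP, not ahead of it, so they are only 5 mm onto the housing. I'll allow for this and insert about 35 mm further.

```bash
python3 - <<'E'
from geo import *
c,R,zt=pose(0,y=-.007,al=.175)
pr([(c,R,3)],.8)
E
```

```text
[0.8, -1.8, -0.6, 12.8, 0.001, -0.001, -0.002, 0.8, -1.8, -0.6, 12.8, 0.001, -0.001, -0.002, 0.8, -1.8, -0.6, 12.9, 0.001, -0.001, -0.002]
```

Emit:
{"api": "drive_tool", "payload": {
  "series": [0.8,-1.8,-0.6,12.8,0,0,-0.002,0.8,-1.8,-0.6,12.8,0,0,-0.002,0.8,-1.8,-0.6,12.9,0,0,-0.002,0.8,0,0,0,0,0,0]
}}

```text
t: 6.6
eef_pos: [0.6908, 0.0721, 0.1807]
tool_rot: [0.509, 0.467, 0.608, -0.392]
contact_force: [0.3, 0.4, 0.5]
gripper_width: 0.897
```

```bash
python3 - <<'E'
from geo import *
c,R,zt=pose(0,y=-.007,al=.175); o=obs(); show(o); p,r=now(); print((c-p)*1000,(r.inv()*R).as_rotvec())
w=[(lambda k:(k[0],k[1],3))(pose(a,y=-.007,al=.175)) for a in (5,10,15,20)]
pr(w,.8)
b=snap('top','t3.png')
m=cv2.inRange(cv2.cvtColor(b['pixels'],cv2.COLOR_BGR2HSV),(0,0,120),(180,60,255)); m[:170]=0;m[230:]=0;m[:,:245]=0;m[:,310:]=0
k=max(cv2.findContours(m,0,1)[0],key=cv2.contourArea); print(cv2.minAreaRect(plane(b,k.reshape(-1,2),.195)[:,:2].astype(np.float32)*1000))
E
```

```text
t 6.6 p [0.6908 0.0721 0.1807] F [0.32 0.36 0.46] w 0.897 q [-0.816  0.94   0.239  1.581  1.021  1.529 -0.92 ]
[[-0.046, 0.966, 0.253], [0.169, 0.257, -0.951], [-0.985, -0.001, -0.175]]
[-3.83475623e-03  3.88384991e+00 -6.81481265e-01] [-0.00179748 -0.00104125  0.00034374]
[0.8, -0.2, -4.8, -1.3, -0.001, -0.0, 0.029, 0.8, -0.3, -4.8, -1.3, -0.001, -0.0, 0.029, 0.8, -0.5, -4.8, -1.3, -0.001, -0.0, 0.029, 0.8, -0.6, -5.1, -0.0, 0.0, -0.0, 0.029, 0.8, -0.8, -5.1, -0.0, -0.0, -0.0, 0.029, 0.8, -0.9, -5.1, -0.0, -0.0, 0.0, 0.029, 0.8, -0.7, -5.1, 0.0, 0.0, -0.0, 0.029, 0.8, -0.8, -5.1, 0.0, 0.0, 0.0, 0.029, 0.8, -1.0, -5.1, 0.0, -0.0, 0.0, 0.029, 0.8, -0.7, -5.1, 0.1, 0.0, -0.0, 0.029, 0.8, -0.8, -5.1, 0.1, 0.0, 0.0, 0.029, 0.8, -1.0, -5.1, 0.1, -0.0, 0.0, 0.029]
((688.6533813476562, 82.99092864990234), (61.1824836730957, 106.80755615234375), 13.48196792602539)
```

Emit:
{"api": "drive_tool", "payload": {
  "series": [0.8,-0.2,-4.8,-1.3,0,0,0.029,0.8,-0.3,-4.8,-1.3,0,0,0.029,0.8,-0.5,-4.8,-1.3,0,0,0.029,0.8,-0.6,-5.1,0,0,0,0.029,0.8,-0.8,-5.1,0,0,0,0.029,0.8,-0.9,-5.1,0,0,0,0.029]
}}

```text
t: 7.4
eef_pos: [0.6606, 0.0704, 0.1819]
tool_rot: [0.542, 0.518, 0.566, -0.344]
contact_force: [1.3, 1.7, -1.0]
gripper_width: 0.9
```

```bash
python3 - <<'E'
from geo import *
c,R,zt=pose(10,y=-.007,al=.175); o=obs(); show(o); p,r=now(); print((c-p)*1000,(r.inv()*R).as_rotvec())
b=snap('top','t4.png'); s=snap('side','s4.png')
w=[(lambda k:(k[0],k[1],3))(pose(a,y=-.007,al=.175)) for a in (15,20,25,30)]
pr(w,.8)
a=cv2.resize(b['pixels'][170:290,220:350],(400,369)); d=cv2.resize(s['pixels'][180:320,200:340],(400,400))[:369]
cv2.imwrite('pics/m4.png',np.hstack([a,d]))
E
```

```text
t 7.4 p [0.6606 0.0704 0.1819] F [ 1.26  1.71 -1.03] w 0.9 q [-0.856  0.91   0.252  1.657  1.     1.513 -1.134]
[[0.123, 0.959, 0.256], [0.213, 0.227, -0.95], [-0.969, 0.172, -0.176]]
[ 0.3714515  -2.40663969  0.62423147] [ 0.00076105 -0.00277358 -0.00063347]
[0.8, -1.0, -5.1, 0.8, 0.0, -0.001, 0.029, 0.8, -1.1, -5.0, 0.8, 0.0, -0.001, 0.029, 0.8, -1.3, -5.0, 0.8, 0.0, -0.001, 0.029, 0.8, -0.7, -5.1, 0.1, 0.0, -0.0, 0.029, 0.8, -0.8, -5.1, 0.1, 0.0, 0.0, 0.029, 0.8, -1.0, -5.1, 0.1, -0.0, 0.0, 0.029, 0.8, -0.7, -5.1, 0.2, -0.0, -0.0, 0.029, 0.8, -0.8, -5.1, 0.2, -0.0, 0.0, 0.029, 0.8, -1.0, -5.1, 0.2, -0.0, -0.0, 0.029, 0.8, -0.7, -5.1, 0.3, -0.0, -0.0, 0.029, 0.8, -0.8, -5.1, 0.3, -0.0, -0.0, 0.029, 0.8, -1.0, -5.1, 0.3, 0.0, 0.0, 0.029]
```

View pics/m4.png

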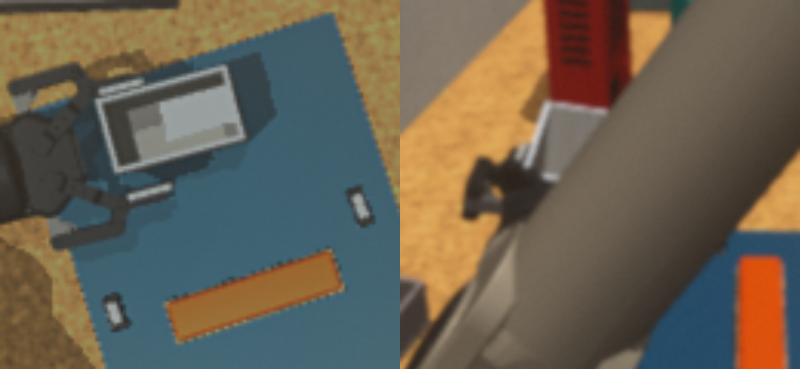

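The rear finger is tipping it squarely (about 7° of lean) and the front finger is waiting with a gap. I'll carry on through the balance point.

Emit:
{"api": "drive_tool", "payload": {
  "series": [0.8,-1.0,-5.1,0.8,0,0,0.029,0.8,-1.1,-5,0.8,0,0,0.029,0.8,-1.3,-5,0.8,0,0,0.029,0.8,-0.7,-5.1,0.1,0,0,0.029,0.8,-0.8,-5.1,0.1,0,0,0.029,0.8,-1,-5.1,0.1,0,0,0.029,0.8,-0.7,-5.1,0.2,0,0,0.029,0.8,-0.8,-5.1,0.2,0,0,0.029]
}}

```text
t: 8.5
eef_pos: [0.6217, 0.0572, 0.1775]
tool_rot: [0.578, 0.58, 0.502, -0.279]
contact_force: [-0.7, 0.7, -0.7]
gripper_width: 0.897
```

```bash
cat > st.py <<'E'
from geo import *
import sys
th=float(sys.argv[1]); nx=[float(a) for a in sys.argv[2].split(',')]; n=int(sys.argv[3])
c,R,zt=pose(th,y=-.007,al=.175); o=obs(); show(o); p,r=now(); print((c-p)*1000,(r.inv()*R).as_rotvec())
X,Y,Zr=[],[],[]
b=snap('top','t_%d.png'%th)
m=cv2.inRange(cv2.cvtColor(b['pixels'],cv2.COLOR_BGR2HSV),(0,0,150),(180,50,255)); m[:170]=0;m[300:]=0;m[:,:240]=0;m[:,:]=m; m[:,330:]=0
k=cv2.findContours(m,0,1)[0]; print([ (cv2.boundingRect(a),round(cv2.minAreaRect(a)[2])) for a in k if cv2.contourArea(a)>25])
pr([(lambda k:(k[0],k[1],n))(pose(a,y=-.007,al=.175)) for a in nx],.8)
E
python3 st.py 23.3 30,35,40,45 3
```

```text
t 8.5 p [0.6217 0.0572 0.1775] F [-0.74  0.71 -0.72] w 0.897 q [-0.901  0.882  0.274  1.762  0.977  1.478 -1.425]
[[0.341, 0.905, 0.256], [0.259, 0.171, -0.951], [-0.904, 0.39, -0.176]]
[-0.1255209   0.22478711  0.11381066] [-0.00019835 -0.00245723 -0.00047807]
[((256, 209, 48, 34), 75)]
[0.8, -0.8, -6.6, 0.3, -0.0, -0.001, 0.039, 0.8, -1.1, -6.6, 0.3, -0.0, -0.001, 0.039, 0.8, -1.3, -6.6, 0.3, -0.0, -0.001, 0.039, 0.8, -0.7, -5.1, 0.3, 0.0, -0.0, 0.029, 0.8, -0.8, -5.1, 0.3, 0.0, -0.0, 0.029, 0.8, -1.0, -5.1, 0.3, 0.0, 0.0, 0.029, 0.8, -0.7, -5.1, 0.4, 0.0, 0.0, 0.029, 0.8, -0.8, -5.1, 0.4, 0.0, -0.0, 0.029, 0.8, -1.0, -5.1, 0.4, -0.0, 0.0, 0.029, 0.8, -0.7, -5.1, 0.5, -0.0, -0.0, 0.029, 0.8, -0.8, -5.1, 0.5, 0.0, 0.0, 0.029, 0.8, -1.0, -5.0, 0.5, -0.0, -0.0, 0.029]
```

Emit:
{"api": "drive_tool", "payload": {
  "series": [0.8,-0.8,-4.7,0.2,0,0,0.027,0.8,-0.8,-4.7,0.2,0,0,0.027,0.8,-0.8,-4.7,0.2,0,0,0.027,0.8,-0.8,-4.7,0.3,0,0,0.027,0.8,-0.8,-4.7,0.3,0,0,0.027,0.8,-0.8,-4.7,0.3,0,0,0.027]
}}

```text
t: 9.3
eef_pos: [0.5954, 0.0502, 0.1688]
tool_rot: [0.599, 0.619, 0.453, -0.232]
contact_force: [-0.8, 0.2, -0.2]
gripper_width: 0.899
```

```bash
python3 st.py 32.6 40,45,50,55 3
```

```text
t 9.3 p [0.5954 0.0502 0.1688] F [-0.78  0.23 -0.21] w 0.899 q [-0.935  0.876  0.287  1.826  0.957  1.451 -1.631]
[[0.482, 0.838, 0.256], [0.283, 0.127, -0.951], [-0.829, 0.531, -0.176]]
[-0.21364911  0.17908615 -0.21281581] [-5.54781736e-04 -2.32785814e-03 -4.33694410e-05]
[]
[0.8, -0.8, -7.4, 0.5, -0.0, -0.001, 0.043, 0.8, -1.1, -7.4, 0.5, -0.0, -0.001, 0.043, 0.8, -1.4, -7.3, 0.5, -0.0, -0.001, 0.043, 0.8, -0.7, -5.1, 0.5, -0.0, -0.0, 0.029, 0.8, -0.8, -5.1, 0.5, 0.0, 0.0, 0.029, 0.8, -1.0, -5.0, 0.5, -0.0, -0.0, 0.029, 0.8, -0.7, -5.1, 0.5, -0.0, 0.0, 0.029, 0.8, -0.8, -5.1, 0.5, -0.0, 0.0, 0.029, 0.8, -1.0, -5.0, 0.5, -0.0, -0.0, 0.029, 0.8, -0.7, -5.1, 0.6, 0.0, -0.0, 0.029, 0.8, -0.8, -5.1, 0.6, 0.0, 0.0, 0.029, 0.8, -1.0, -5.0, 0.6, -0.0, -0.0, 0.029]
```

```bash
python3 - <<'E'
from geo import *
b=snap('top','t5.png'); w=snap('wrist','w5.png')
a=cv2.resize(b['pixels'][170:290,220:350],(400,369)); d=cv2.resize(w['pixels'],(400,300)); d=cv2.copyMakeBorder(d,0,69,0,0,cv2.BORDER_CONSTANT)
cv2.imwrite('pics/m5.png',np.hstack([a,d]))
E
```

```text
(no output)
```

View pics/m5.png

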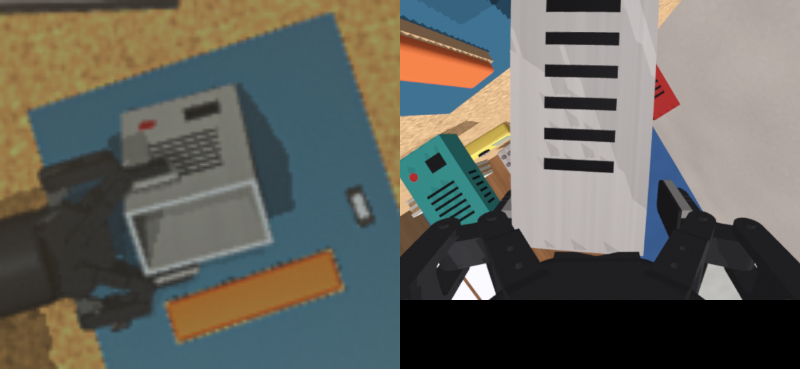

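It has passed balance and now rests on the front finger, square, at about 37° of lean. Lowering continues.

Emit:
{"api": "drive_tool", "payload": {
  "series": [0.8,-0.8,-5.1,0.5,0,0,0.029,0.8,-0.9,-5.1,0.5,0,0,0.029,0.8,-0.9,-5.1,0.5,0,0,0.029,0.8,-0.8,-5.1,0.5,0,0,0.029,0.8,-0.8,-5.1,0.5,0,0,0.029,0.8,-0.9,-5.1,0.5,0,0,0.029,0.8,-0.8,-5.1,0.5,0,0,0.029,0.8,-0.9,-5.1,0.5,0,0,0.029,0.8,-0.9,-5.1,0.6,0,0,0.029,0.8,-0.8,-5.1,0.6,0,0,0.029,0.8,-0.8,-5.1,0.6,0,0,0.029,0.8,-0.8,-5.1,0.6,0,0,0.029]
}}

```text
t: 10.95
eef_pos: [0.5452, 0.0362, 0.135]
tool_rot: [0.63, 0.688, 0.339, -0.125]
contact_force: [-2.6, -0.5, -1.0]
gripper_width: 0.898
```

```bash
python3 st.py 52.5 57,62,67,72 3
```

```text
t 10.95 p [0.5452 0.0362 0.135 ] F [-2.61 -0.5  -1.01] w 0.898 q [-1.005  0.907  0.314  1.937  0.909  1.375 -2.078]
[[0.739, 0.623, 0.256], [0.31, 0.023, -0.951], [-0.598, 0.782, -0.176]]
[0.15650161 0.80057713 0.30184647] [-0.00144473 -0.00220217 -0.00084294]
[((297, 256, 9, 13), 76), ((292, 244, 10, 11), 77), ((260, 202, 48, 50), 77)]
[0.8, -0.6, -4.2, 0.3, -0.001, -0.001, 0.026, 0.8, -0.7, -4.2, 0.3, -0.001, -0.001, 0.026, 0.8, -0.8, -4.2, 0.3, -0.001, -0.001, 0.026, 0.8, -0.7, -5.1, 0.7, -0.0, 0.0, 0.029, 0.8, -0.8, -5.0, 0.7, 0.0, 0.0, 0.029, 0.8, -1.0, -5.0, 0.7, 0.0, 0.0, 0.029, 0.8, -0.7, -5.1, 0.7, 0.0, 0.0, 0.029, 0.8, -0.8, -5.0, 0.7, -0.0, -0.0, 0.029, 0.8, -1.0, -5.0, 0.7, 0.0, 0.0, 0.029, 0.8, -0.7, -5.1, 0.8, -0.0, -0.0, 0.029, 0.8, -0.8, -5.0, 0.8, 0.0, -0.0, 0.029, 0.8, -1.0, -5.0, 0.8, 0.0, -0.0, 0.029]
```

Emit:
{"api": "drive_tool", "payload": {
  "series": [0.8,-0.7,-5,0.6,0,0,0.029,0.8,-0.8,-5,0.6,0,0,0.029,0.8,-0.9,-5,0.6,0,0,0.029,0.8,-0.8,-5,0.7,0,0,0.029,0.8,-0.8,-5,0.7,0,0,0.029,0.8,-0.9,-5,0.7,0,0,0.029,0.8,-0.8,-5,0.7,0,0,0.029,0.8,-0.9,-5,0.7,0,0,0.029]
}}

```text
t: 12.0
eef_pos: [0.5196, 0.0296, 0.104]
tool_rot: [0.64, 0.722, 0.257, -0.051]
contact_force: [-2.3, 0.2, -2.0]
gripper_width: 0.898
```

```bash
python3 st.py 65.8 70,75 3
```

```text
t 12.0 p [0.5196 0.0296 0.104 ] F [-2.33  0.18 -2.  ] w 0.898 q [-1.048  0.959  0.331  1.981  0.874  1.314 -2.37 ]
[[0.862, 0.437, 0.256], [0.307, -0.049, -0.95], [-0.403, 0.898, -0.176]]
[-0.05613433  0.52604369  0.11562847] [-0.00198374 -0.00202838 -0.00072232]
[((278, 267, 36, 17), 75), ((261, 205, 52, 70), 76)]
[0.8, -0.6, -4.0, 0.5, -0.001, -0.001, 0.024, 0.8, -0.7, -4.0, 0.5, -0.001, -0.001, 0.024, 0.8, -0.8, -4.0, 0.5, -0.001, -0.001, 0.024, 0.8, -0.7, -5.1, 0.8, 0.0, -0.0, 0.029, 0.8, -0.8, -5.0, 0.8, -0.0, 0.0, 0.029, 0.8, -1.0, -5.0, 0.8, 0.0, -0.0, 0.029]
```

Emit:
{"api": "drive_tool", "payload": {
  "series": [0.8,-0.8,-4.5,0.6,0,0,0.026,0.8,-0.8,-4.5,0.6,0,0,0.026,0.8,-0.8,-4.5,0.6,0,0,0.026,0.8,-0.8,-4.5,0.7,0,0,0.026,0.8,-0.8,-4.5,0.7,0,0,0.026]
}}

```text
t: 12.68
eef_pos: [0.5081, 0.0267, 0.0842]
tool_rot: [0.642, 0.738, 0.21, -0.009]
contact_force: [-2.9, -0.7, -1.7]
gripper_width: 0.904
```

```bash
python3 st.py 73.2 79 4
```

```text
t 12.675 p [0.5081 0.0267 0.0842] F [-2.92 -0.69 -1.66] w 0.904 q [-1.07   0.997  0.34   1.996  0.853  1.278 -2.528]
[[0.912, 0.322, 0.256], [0.298, -0.088, -0.95], [-0.283, 0.943, -0.176]]
[0.31608615 0.37116282 0.06165333] [-0.00217136 -0.00172212 -0.00139493]
[((280, 273, 35, 14), 76), ((262, 207, 52, 70), 76)]
[0.8, -0.5, -4.2, 0.7, -0.001, -0.0, 0.025, 0.8, -0.6, -4.2, 0.7, -0.001, -0.0, 0.025, 0.8, -0.7, -4.2, 0.6, -0.001, -0.0, 0.025, 0.8, -0.8, -4.2, 0.6, -0.001, -0.0, 0.025]
```

Emit:
{"api": "drive_tool", "payload": {
  "series": [0.8,-0.4,-2.8,0.5,0,0,0.016,0.8,-0.4,-2.8,0.5,0,0,0.016,0.8,-0.4,-2.8,0.5,0,0,0.016,0.8,0,0,0,0,0,0]
}}

```text
t: 13.22
eef_pos: [0.5048, 0.0257, 0.0765]
tool_rot: [0.642, 0.742, 0.193, 0.006]
contact_force: [-2.2, 0.8, -1.9]
gripper_width: 0.899
```

```bash
python3 st.py 76 79 3
```

```text
t 13.225 p [0.5048 0.0257 0.0765] F [-2.22  0.81 -1.91] w 0.899 q [-1.077  1.013  0.344  1.998  0.845  1.265 -2.584]
[[0.926, 0.279, 0.256], [0.294, -0.102, -0.951], [-0.239, 0.955, -0.176]]
[-0.02751919  0.45007244 -0.09296063] [-0.0019177  -0.00158028  0.00126398]
[((262, 208, 53, 79), 76)]
[0.8, -0.4, -3.1, 0.4, -0.001, -0.0, 0.018, 0.8, -0.5, -3.1, 0.4, -0.001, -0.0, 0.018, 0.8, -0.5, -3.1, 0.4, -0.001, -0.0, 0.018]
```

Emit:
{"api": "drive_tool", "payload": {
  "series": [0.8,-0.4,-2.5,0.4,0,0,0.014,0.8,-0.4,-2.5,0.4,0,0,0.014,0.8,-0.4,-2.5,0.4,0,0,0.014,0.8,0,0,0,0,0,0]
}}

```text
t: 13.78
eef_pos: [0.5021, 0.025, 0.0694]
tool_rot: [0.642, 0.746, 0.177, 0.019]
contact_force: [-2.6, 0.2, -2.3]
gripper_width: 0.897
```

```bash
python3 st.py 78.5 80 2; python3 - <<'E'
from geo import *
b=load('t_78'); w=snap('wrist','w6.png')
a=cv2.resize(b['pixels'][185:305,220:350],(400,369)); d=cv2.resize(w['pixels'],(400,300)); d=cv2.copyMakeBorder(d,0,69,0,0,cv2.BORDER_CONSTANT)
cv2.imwrite('pics/m6.png',np.hstack([a,d]))
E
```

```text
t 13.775 p [0.5021 0.025  0.0694] F [-2.62  0.23 -2.32] w 0.897 q [-1.084  1.028  0.347  2.     0.838  1.253 -2.634]
[[0.936, 0.24, 0.256], [0.289, -0.114, -0.951], [-0.199, 0.964, -0.176]]
[-0.11867534  0.36091861 -0.0892411 ] [-0.00198459 -0.00158587  0.00292814]
[((262, 209, 53, 79), 76)]
[0.8, -0.4, -2.4, 0.2, -0.001, -0.001, 0.015, 0.8, -0.4, -2.4, 0.2, -0.001, -0.001, 0.015]
```

View pics/m6.png

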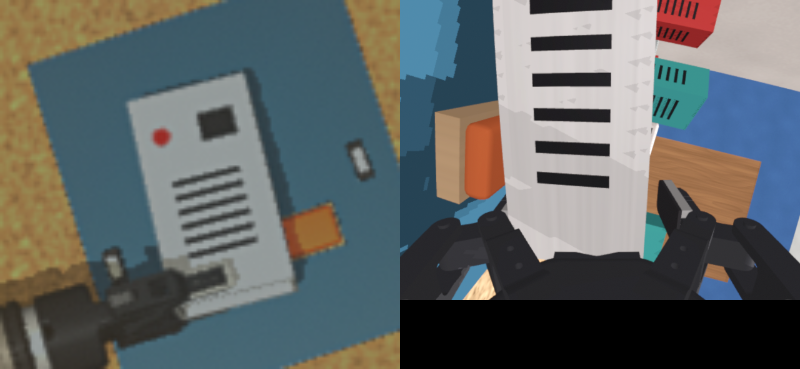

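The housing is almost on the stop, but the lower finger still carries about 2.3 N. I'll lower in small steps until that load goes.

Emit:
{"api": "drive_tool", "payload": {
  "series": [0.8,-0.3,-2,0.3,0,0,0.012,0.8,-0.3,-2,0.3,0,0,0.012,0.8,0,0,0,0,0,0]
}}

```text
t: 14.25
eef_pos: [0.5013, 0.0247, 0.0661]
tool_rot: [0.642, 0.748, 0.168, 0.027]
contact_force: [0.4, -0.3, 0.1]
gripper_width: 0.902
```

Emit:
{"api": "drive_tool", "payload": {
  "series": [0.8,-0.3,-2,0.3,0,0,0,0.8,0,0,0,0,0,0]
}}

```text
t: 14.5
eef_pos: [0.5002, 0.0245, 0.0639]
tool_rot: [0.641, 0.748, 0.168, 0.027]
contact_force: [0.1, -1.0, 0.7]
gripper_width: 0.901
```

```bash
python3 st.py 80 81 2
```

```text
t 14.5 p [0.5002 0.0245 0.0639] F [ 0.12 -1.04  0.66] w 0.901 q [-1.087  1.04   0.348  2.     0.834  1.245 -2.664]
[[0.942, 0.217, 0.256], [0.286, -0.12, -0.951], [-0.176, 0.969, -0.176]]
[0.14005865 0.48570129 1.02513136] [-0.0017436  -0.0013232   0.00490264]
[((262, 209, 53, 79), 76)]
[0.8, -0.2, -1.0, -0.0, -0.001, -0.001, 0.011, 0.8, -0.2, -1.0, -0.0, -0.001, -0.001, 0.011]
```

The load has gone, so the housing is on the stop and the fingers are clear above and below. I'll back straight out along the finger axis.

Emit:
{"api": "drive_tool", "payload": {
  "series": [0.8,0,-0.5,-5,0,0,0,0.8,0,0,-10,0,0,0,0.8,0,0,-10,0,0,0,0.8,0,0,-12,0,0,0]
}}

```text
t: 15.05
eef_pos: [0.4904, 0.0608, 0.0699]
tool_rot: [0.641, 0.748, 0.168, 0.027]
contact_force: [0.0, -0.1, -0.5]
gripper_width: 0.903
```

Emit:
{"api": "drive_tool", "payload": {
  "series": [0.8,0,0,-15,0,0,0,0.8,0,0,-20,0,0,0,0.8,0,0,-20,0,0,0,0.8,0,0,-20,0,0,0,0.8,0,0,0,0,0,0]
}}

```text
t: 15.68
eef_pos: [0.4713, 0.1335, 0.0826]
tool_rot: [0.64, 0.749, 0.169, 0.028]
contact_force: [-0.4, -0.5, -0.5]
gripper_width: 0.903
```

```bash
python3 - <<'E'
from geo import *
o=obs(); show(o)
b=snap('top','t9.png'); s=snap('side','s9.png')
a=cv2.resize(b['pixels'][170:320,150:370],(400,273)); d=cv2.resize(s['pixels'][230:450,190:410],(400,400)); a=cv2.copyMakeBorder(a,0,127,0,0,cv2.BORDER_CONSTANT)
cv2.imwrite('pics/m9.png',np.hstack([a,d]))
t0=load('top0')['pixels']; df=cv2.absdiff(t0,b['pixels']).max(2)
for n,(u,v) in dict(chip_a=(257,271),chip_b=(337,237),spool=(171,235),screw=(175,318),flux=(463,243),meter=(478,306)).items(): print(n,df[v-12:v+12,u-12:u+12].mean().round(1))
m=cv2.inRange(cv2.cvtColor(b['pixels'],cv2.COLOR_BGR2HSV),(0,0,110),(180,60,255)); m[:195]=0;m[300:]=0;m[:,:258]=0;m[:,325:]=0
k=max(cv2.findContours(m,0,1)[0],key=cv2.contourArea); print(cv2.boundingRect(k),cv2.minAreaRect(plane(b,k.reshape(-1,2),.082)[:,:2].astype(np.float32)*1000))
E
```

```text
t 15.675 p [0.4713 0.1335 0.0826] F [-0.44 -0.53 -0.49] w 0.903 q [-1.192  1.008  0.29   1.879  0.708  1.424 -2.594]
[[0.941, 0.218, 0.258], [0.289, -0.123, -0.949], [-0.175, 0.968, -0.178]]
chip_a 13.4
chip_b 4.0
spool 3.5
screw 56.4
flux 3.6
meter 4.9
(261, 209, 55, 80) ((573.37060546875, 58.13599395751953), (195.7319793701172, 107.6772689819336), 12.712798118591309)
```

View pics/m9.png

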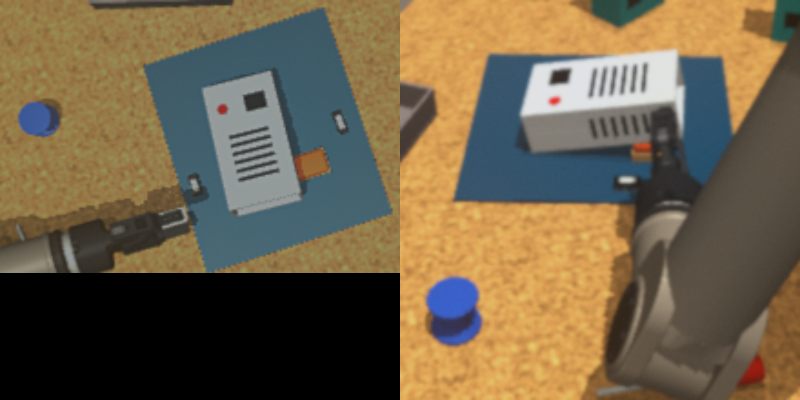

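The housing lies on the stop with the fingers clear. The arm still hides the screwdriver, so I'll lift away and check it.

Emit:
{"api": "drive_tool", "payload": {
  "series": [0.8,-10,9,-6,0,0,0,0.8,-7,35,-7,0,0,0,0.8,-7,38,-7,0,0,0,0.8,-7,38,-7,0,0,0,0.8,-7,38,-7,0,0,0,0.8,-7,38,-7,0,0,0,0.8,0,0,0,0,0,0]
}}

```text
t: 16.65
eef_pos: [0.461, 0.1327, 0.2903]
tool_rot: [0.64, 0.749, 0.167, 0.027]
contact_force: [0.6, 0.7, -0.7]
gripper_width: 0.902
```

```bash
python3 - <<'E'
from geo import *
o=obs(); show(o)
A=load('top0'); B=snap('top','t10.png'); C=load('side0'); D=snap('side','s10.png')
def cen(c,z,lo,hi,box):
    h=cv2.inRange(cv2.cvtColor(c['pixels'],cv2.COLOR_BGR2HSV),lo,hi); x,y,w,hh=box; m=np.zeros_like(h); m[y:y+hh,x:x+w]=h[y:y+hh,x:x+w]
    M=cv2.moments(m,True); return (M['m00'],(plane(c,[[M['m10']/M['m00'],M['m01']/M['m00']]],z)[0][:2]*1000).round(1) if M['m00'] else None)
for n,c in(('top0',A),('top1',B)): print(n,cen(c,.015,(0,150,60),(6,255,255),(150,300,60,60)))
for n,c in(('side0',C),('side1',D)): print(n,cen(c,.015,(0,150,60),(6,255,255),(320,410,100,50)))
for n,c in(('top0',A),('top1',B)): print('chips white',cen(c,.015,(0,0,120),(180,60,255),(247,262,12,18)),cen(c,.015,(0,0,120),(180,60,255),(328,228,18,18)))
m=cv2.inRange(cv2.cvtColor(B['pixels'],cv2.COLOR_BGR2HSV),(0,0,110),(180,60,255)); m[:195]=0;m[300:]=0;m[:,:258]=0;m[:,325:]=0
k=max(cv2.findContours(m,0,1)[0],key=cv2.contourArea); print(cv2.boundingRect(k),cv2.minAreaRect(k))
# predicted upper-face corners at lean 79 with the original foot edge
th=np.radians(79);X=np.cos(th)*xh+np.sin(th)*Z;U=-np.sin(th)*xh+np.cos(th)*Z
print(proj(B,[F+.06*X+a*U+b*yh for a in(0,.19) for b in(.053,-.053)]).round(1).tolist()); print(cv2.boxPoints(cv2.minAreaRect(k)).round(1).tolist())
E
```

```text
t 16.65 p [0.461  0.1327 0.2903] F [ 0.64  0.72 -0.69] w 0.902 q [-1.258  0.636  0.366  1.933  0.778  1.656 -2.383]
[[0.943, 0.215, 0.255], [0.285, -0.124, -0.95], [-0.172, 0.969, -0.179]]
top0 (184.0, array([351.6, 376.6]))
top1 (88.0, array([332.3, 365.9]))
side0 (604.0, array([353.7, 376.5]))
side1 (634.0, array([354.1, 376.9]))
chips white (17.0, array([515.7, 150.6])) (19.0, array([608., -76.]))
chips white (17.0, array([515.7, 150.6])) (19.0, array([608., -76.]))
(261, 209, 55, 80) ((287.2059020996094, 248.82354736328125), (73.48828887939453, 40.74597930908203), 75.96376037597656)
[[261.2, 218.8], [298.6, 207.7], [278.7, 285.3], [317.8, 273.8]]
[[258.5, 218.10000610351562], [298.1000061035156, 208.1999969482422], [315.8999938964844, 279.5], [276.3999938964844, 289.3999938964844]]
```

```bash
python3 -c "
from station import bot
print(bot.hand_in())"
```

```text
the job is handed in; nothing more can be done
None
```

The housing is lying against the orange stop on the blue mat, and the job is handed in; no verdict was reported. I straddled its broad sides near the mouth with the open fingers. The rear finger pushed it past balance, then the front finger let it down onto the stop. I backed the fingers straight out and lifted the arm clear at about 16.7 s of the 54 s allowed.

**Last checks:**
- **Position:** The top-view outline matches the lean of about 79° predicted from the original foot edge to within about 2–4 px (about 6–11 mm), and it is square to the stop within about 0.07 rad.
- **Load:** The finger load dropped from about 3.5 N to noise level (about 0.5 N) when the housing came onto the stop. I could not measure the force on the stop itself.
- **Other things:** The chips and screwdriver are where they were, and the spool, flux bottle and meter look unchanged. The screwdriver's last top-view reading was shifted by about 20 mm because the arm hid part of it. The clear side view showed it within 0.5 mm.

**One disagreement:** The camera views put the open fingertips about 18 mm behind the reported TCP, not ahead of it as the description says. I worked from the pictures and put the fingers in about 35 mm deeper to allow for it.

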